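Put the bench kit back into its matching nests

ROBOT

A 6-joint arm with a two-finger parallel gripper is mounted at the origin on a cart in front of the work surface, level with it; the furniture and walls round the work are solid. World frame = base frame: x ahead of the robot, y to its left, z up, the work surface at z = 0. Lengths are in m, angles in rad, forces in N, time in s.
With the tool pointing down it reaches from about 0.375 to 0.825 m from the base axis. Payload 5.5 kg.
Tool frame: the origin (TCP) lies between the finger pads; the fingertips stand 14 mm ahead of it and the grasp point (between the pads) lies 5 mm behind it; z points along the fingers, y is the line along which they close (so a half turn about z gives the same grasp; the last joint's range is limited). The gripper opens to 85 mm and grips with 20 to 120 N. Pads are 22 mm wide; open, the fingers measure 114 mm over their backs; the gripper's body (76 mm by 85 mm) begins 54 mm behind the grasp point. The pads swing forward as they close: fully open they stand 13 mm farther back than shut.
Start: joints at [-1.173, 0.314, -0.047, 1.21, 0, 1.571], TCP at [0.232, -0.553, 0.215] pointing down, gripper open.
Joint ranges: [-2.67, 2.67], [-0.69, 1.73], [-1.03, 1.25], [-2.08, 2.16], [-1.42, 1.45], [-3.14, 3.14]. Speed limits (rad/s): [2.39, 2.39, 3.01, 3.14, 3.14, 3.14].

INTERFACE

Orientations are given as a rotation vector (axis times angle).
In Python, from workcell import robot gives the robot as it stands. The module is installed in compiled form; this text tells all that it offers.
- The arm moves only by the tool arm_command, never from a script. Its arguments are lists of equal length, an entry for each row: "linear": the shift along the tool's x, y, z in m, a list of three; "roll": the turn about the tool's z in degrees. In form: {"linear": [[tx, ty, tz], ...], "roll": [roll, ...]}. A call has exactly 10 rows; each row is the pose to reach, as a shift and turn from the pose commanded when the call began, along the tool's axes at that moment; what a row does not reach only later rows make up. A row lasts 1/12 s, in which the tool goes at most 41.7 mm and 7.16 degrees, less where a joint would pass 70% of its speed; a pose out of reach is approached as far as the arm can. A call with a gripper value outside its range is refused whole. "claw" is the closure, from -1 (fully open) to 1 (shut), so that 0 is half open, set as the call begins (left out, the last holds). The fingers move at their own pace and stop on an object; "grip_force" is the grip in N (left out, the last holds). Time passes only in rows, so rows that repeat a pose let the fingers close, or fill a call up. It gives the time, the measured TCP pose, the force, the opening and the grip force at its end, in the units of the state.
- robot.get_state(): the state, without advancing time (a new reading comes with each control period).
- robot.get_image(name): name is "scene" or "side" or "wrist"; returns the picture (400x640x3 uint8, red, green, blue); there is no depth.
- robot.get_calibration(name): a dict with "mtx" (3x3 intrinsics, pixels), "xyz" and "rotation" of the camera in the world; the wrist camera has in their place "hand_eye" (4x4, takes a point from camera to tool coordinates, whose origin is the TCP and whose axes are the flange's). Camera axes: x right, y up, looking along -z (the intrinsics and any distortion apply to the point x, -y, -z); pixel columns grow to the right and rows downward; lengths in m; the calibration is good to about 2 mm. A picture is of the moment at which its call begins: read the wrist's pose just before it. get_calibration takes no time and is no camera call.
- robot.job_done(): hands the job in; it is judged then, once.
The state is a dict: "t": time; "qpos": joint angles; "qvel": joint speeds; "tau": joint torques, N m; "position": TCP position; "ee_rot": TCP orientation; "force": force on the tool from outside, world axes, zero at the start; "torque": the same for the moment, N m; "grip_width": finger opening in m; "gripper_force": force on a finger pad.
Only numpy, scipy, OpenCV 4.12 (cv2) and the standard library are available. Lean on these libraries where they do the work, as an engineer would, in place of code of your own. Each camera call takes 0.05 s, during which the arm holds its last target. There are 200 camera calls.

TASK

Put the four things standing near the front of the worktop back into their nests: the foil flask in the large round one, the small brown bottle in the small round one, the trough in the long one and the timer in the nearly square one. Each must rest flat on the floor of its nest, inside the raised edge, trough and timer lined up with their nests, and be let go. Never tip the flask or the bottle over, and do not push the can and the calculator about.

Things in the scene. Friction and masses are not known exactly. Their poses are not given: they have to be found in the camera images.
- flask: Foil-wrapped flask: an upright silver crinkled cylinder, about 61 mm in diameter and 84 mm high, nearly straight-sided, solid (no opening). Origin: centre of its underside; z up along its axis. About 0.15 kg.
- bottle: Small brown reagent bottle with a black screw cap, upright: body 44 mm in diameter from the underside up to 54 mm, then a shoulder and a cap 26 mm in diameter up to 85 mm. Grip the body. Origin: centre of its underside; z up along its axis. About 0.09 kg.
- trough: White reagent trough, a long shallow boat, 46 mm wide (its x axis) by 122 mm long (its y axis) by 26 mm high, open side up; the sides slope, widest at the top rim. Its inside counts as solid, so grip it across its 46 mm width at mid-length. Origin: centre of its underside; z up. About 0.02 kg.
- timer: Bench timer: a light, flat, nearly square box, 62 mm (its x axis) by 68 mm (its y axis), 18 mm high, lying flat with display and buttons up. Origin: centre of its underside; z up. Body 16 mm high, keys to 18 mm. About 0.07 kg.
- nest_large_round: Nest for the flask: a round low dish with a full raised ring, inside diameter 76 mm, outside 88 mm. Fixed. Grey base; its floor is 4 mm above the worktop, the white raised edge ends 10 mm above the worktop. Origin: centre of the underside, at worktop height; z up.
- nest_small_round: Nest for the bottle: a round low dish with a full raised ring, inside diameter 58 mm, outside 70 mm. Fixed. Grey base; its floor is 4 mm above the worktop, the white raised edge ends 10 mm above the worktop. Origin: centre of the underside, at worktop height; z up.
- nest_long: Nest for the trough: a long rectangular plate 72 mm (its x axis) by 148 mm (its y axis) with four raised L-shaped corners that enclose 60 mm (x) by 136 mm (y); each leg runs 16 mm along the side, the rest is open for fingers. Fixed. Grey base; its floor is 4 mm above the worktop, the white raised edge ends 10 mm above the worktop. Origin: centre of the underside, at worktop height; z up.
- nest_square: Nest for the timer: a nearly square plate 88 mm (its x axis) by 94 mm (its y axis) with four raised L-shaped corners that enclose 76 mm (x) by 82 mm (y); each leg runs 16 mm along the side, the middle 44 mm or more is open for fingers. Fixed. Grey base; its floor is 4 mm above the worktop, the white raised edge ends 10 mm above the worktop. Origin: centre of the underside, at worktop height; z up.
- can: Bystander, to be left alone: silver-grey metal can with lid, 90 mm in diameter, 68 mm high, at the right of the work. Origin: centre of its underside. Behind it, right of the nests, stands a fixed clear storage box, 310 mm high, with its front left corner at about x = 0.55 m, y = -0.26 m: keep the arm clear of it.
- calculator: Bystander, to be left alone: dark pocket calculator lying flat, 118 by 72 mm, 12 mm high, at the left edge of the worktop. Origin: centre of its underside. (Behind the nests a fixed drawer unit 195 mm high spans y = 0.1 to 0.3 m; its drawer handle reaches forward to x = 0.68 m.)

How it is judged:
By the outcome, as a careful person would: the job done as asked, in the order asked, and still so for the second after the job is handed in, with the robot touching nothing.
It also fails if it takes over 102 s, if anything falls off the work surface, if the arm or the gripper's body presses on something with over 40 N, if the wrist force passes 120 N, or if a joint passes its speed limit or range.

## Working session

There is one attempt and no reset: what is moved stays moved. The work goes in short steps, Python scripts to look and compute and a tool call to move; the robot and the scene stay as the last step left them, time stands still between calls to the robot, and variables do not carry over. Pictures are saved under pics/ and viewed, at most 14 in all, crops included, and the job is handed in when it is done.

Besides the shell and the picture viewer there is one more tool, called after "Call:" as a command line: name --pt "numbers of a row" for each row, then --argument value for the rest. arm_command: Moves the arm, as the interface text tells. Its arguments: {"type":"object","properties":{"linear":{"type":"array"},"roll":{"type":"array"},"claw":{"type":"number"},"grip_force":{"type":"number"}},"required":["linear","roll"]}

```bash
mkdir -p pics; python3 - <<'E'
from workcell import robot
import cv2,json
s=robot.get_state();print({k:s[k] for k in('t','position','ee_rot','grip_width','force')})
for n in('scene','side'):
    cv2.imwrite(f'pics/{n}0.png',robot.get_image(n)[:,:,::-1]);print(n,robot.get_calibration(n))
print(robot.get_calibration('wrist'))
E
```

```text
{'t': 0.0, 'position': array([ 0.23218994, -0.5525968 ,  0.21374396]), 'ee_rot': array([-3.07803803e+00, -6.20387384e-01,  5.42121348e-04]), 'grip_width': 0.08543554476511349, 'force': array([ 0.08099955,  0.04542483, -0.12618508])}
scene {'mtx': array([[390.9140683 ,   0.        , 320.44863831],
       [  0.        , 390.9140683 , 201.01388336],
       [  0.        ,   0.        ,   1.        ]]), 'xyz': array([-0.37554647,  0.62798385,  0.54042758]), 'rotation': array([ 0.61980485, -1.21152045, -1.8710688 ])}
side {'mtx': array([[478.31289244,   0.        , 329.87292199],
       [  0.        , 478.31289244, 198.88732412],
       [  0.        ,   0.        ,   1.        ]]), 'xyz': array([0.28665773, 1.17582125, 0.74261347]), 'rotation': array([ 0.13657227, -1.45831531, -2.57362033])}
{'mtx': array([[343.03260594,   0.        , 318.97692078],
       [  0.        , 343.03260594, 199.366116  ],
       [  0.        ,   0.        ,   1.        ]]), 'hand_eye': array([[ 3.24852062e-04,  9.54310504e-01,  2.98816593e-01,
         7.55700227e-02],
       [ 9.99999514e-01, -5.88160486e-04,  7.91240617e-04,
         8.62688913e-04],
       [ 9.30841345e-04,  2.98816191e-01, -9.54310231e-01,
        -1.59789919e-01],
       [ 0.00000000e+00,  0.00000000e+00,  0.00000000e+00,
         1.00000000e+00]])}
```

View pics/scene0.png

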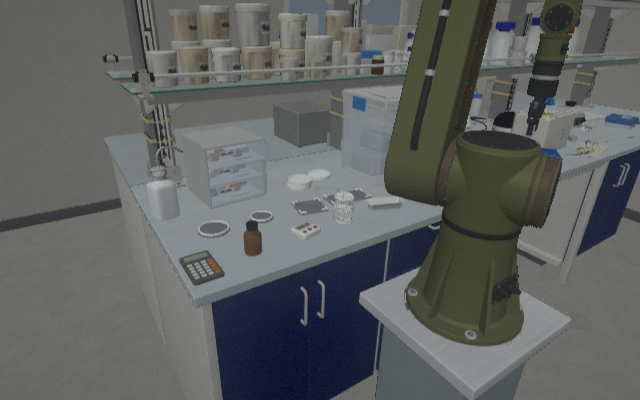

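View pics/side0.png

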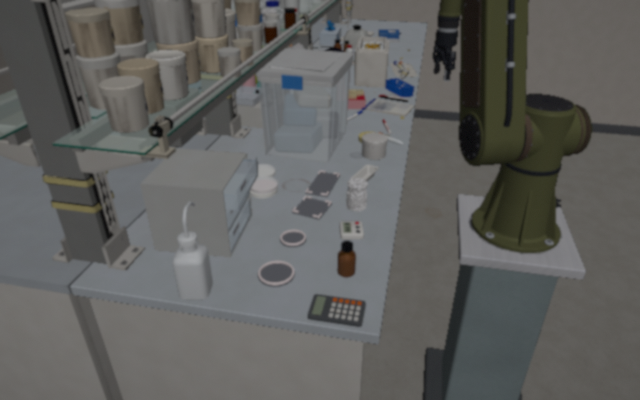

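The scene view shows the bottle base (253,252), timer (306,231), flask base (343,221) and trough (384,203). The nests are large round (213,229), small round (262,216), square (309,206) and long (346,196). The side view agrees, with the can at (373,147).

```bash
cat > h.py <<'E'
import numpy as np,cv2
from workcell import robot
from scipy.spatial.transform import Rotation as R
def campose(n,s=None):
    c=robot.get_calibration(n);K=c['mtx']
    if n=='wrist':
        T=np.eye(4);T[:3,:3]=R.from_rotvec(s['ee_rot']).as_matrix();T[:3,3]=s['position'];T=T@c['hand_eye'];return K,T[:3,:3],T[:3,3],c.get('dist')
    return K,R.from_rotvec(c['rotation']).as_matrix(),np.array(c['xyz']),None
def p2w(cam,uv,z):
    K,Rm,t,_=cam
    uv=np.atleast_2d(uv).astype(float);d=np.c_[(uv[:,0]-K[0,2])/K[0,0],-(uv[:,1]-K[1,2])/K[1,1],-np.ones(len(uv))]@Rm.T
    return t+d*((z-t[2])/d[:,2])[:,None]
def w2p(cam,P):
    K,Rm,t,_=cam
    q=(np.atleast_2d(P)-t)@Rm;return np.c_[K[0,2]-K[0,0]*q[:,0]/q[:,2],K[1,2]+K[1,1]*q[:,1]/q[:,2]]
def snap(name):
    s=robot.get_state();im=robot.get_image('wrist')
    cv2.imwrite(f'pics/{name}.png',im[:,:,::-1]);np.savez(f'pics/{name}.npz',p=s['position'],r=s['ee_rot'])
    return s,im
def load(name):
    d=np.load(f'pics/{name}.npz');return campose('wrist',dict(position=d['p'],ee_rot=d['r'])),cv2.imread(f'pics/{name}.png')
E
python3 - <<'E'
from h import *
np.set_printoptions(precision=3,suppress=True)
for n,pts in dict(scene=[(253,252),(306,231),(343,221),(384,203),(213,229),(262,216),(309,206),(346,196)],side=[(346,274),(351,229),(357,206),(363,173),(276,273),(292,238),(312,207),(323,184),(373,156)]).items():
    print(n);print(p2w(campose(n),pts,0.005))
s=robot.get_state();K,Rm,t,_=campose('wrist',s);print(R.from_rotvec(s['ee_rot']).as_matrix(),t)
E
```

```text
scene
[[ 0.412  0.291  0.005]
 [ 0.434  0.12   0.005]
 [ 0.428 -0.005  0.005]
 [ 0.46  -0.194  0.005]
 [ 0.579  0.335  0.005]
 [ 0.581  0.184  0.005]
 [ 0.567  0.027  0.005]
 [ 0.568 -0.122  0.005]]
side
[[ 0.42   0.302  0.005]
 [ 0.439  0.114  0.005]
 [ 0.442 -0.007  0.005]
 [ 0.454 -0.215  0.005]
 [ 0.584  0.334  0.005]
 [ 0.584  0.188  0.005]
 [ 0.569  0.027  0.005]
 [ 0.567 -0.114  0.005]
 [ 0.438 -0.35   0.005]]
[[ 0.922  0.387 -0.001]
 [ 0.387 -0.922  0.001]
 [-0.    -0.002 -1.   ]] [ 0.302 -0.524  0.374]
```

Call:
arm_command --pt "0.025 -0.026 -0.012" --pt "0.05 -0.052 -0.024" --pt "0.075 -0.078 -0.036" --pt "0.1 -0.104 -0.048" --pt "0.125 -0.13 -0.06" --pt "0.15 -0.156 -0.072" --pt "0.175 -0.182 -0.084" --pt "0.2 -0.208 -0.096" --pt "0.225 -0.234 -0.108" --pt "0.25 -0.26 -0.12" --roll '[2.3, 4.6, 6.9, 9.2, 11.5, 13.8, 16.1, 18.4, 20.7, 22.8]'

```text
t: 0.93
position: [0.3622, -0.2149, 0.335]
ee_rot: [-3.141, 0.004, 0.0]
force: [0.6, -0.8, -0.1]
grip_width: 0.0855
gripper_force: 0.0
```

Call:
arm_command --pt "0.015 -0.035 0" --pt "0.03 -0.07 0" --pt "0.045 -0.105 0" --pt "0.06 -0.14 0" --pt "0.075 -0.175 0" --pt "0.09 -0.21 0" --pt "0.1 -0.24 0" --pt "0.108 -0.265 0" --pt "0.108 -0.265 0" --pt "0.108 -0.265 0" --roll '[0, 0, 0, 0, 0, 0, 0, 0, 0, 0]'

```text
t: 1.77
position: [0.4709, 0.023, 0.3341]
ee_rot: [-3.119, -0.053, 0.003]
force: [0.1, 0.0, 0.2]
grip_width: 0.0854
gripper_force: 0.0
```

```bash
python3 -c "
from h import *
s,_=snap('w1');print(s['position'],s['ee_rot'],np.abs(s['qvel']).max(),robot.get_calibration('wrist').keys())"
```

```text
[0.47090979 0.0229992  0.33414148] [-3.11929746 -0.0526047   0.00315218] 0.024974349111496364 dict_keys(['mtx', 'hand_eye'])
```

View pics/w1.png

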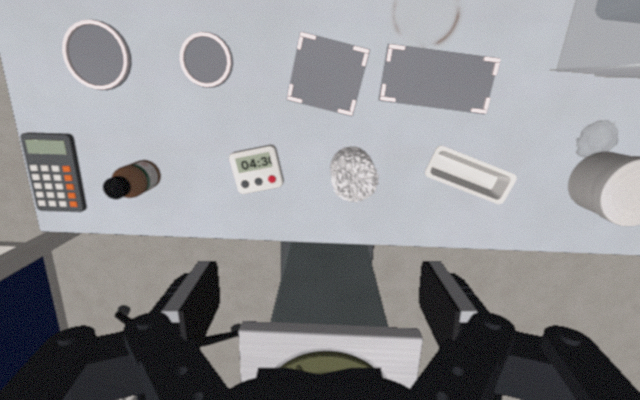

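The wrist view shows everything. Nests: large round (97,55), small round (206,60), square (329,74), long (440,78). Objects: timer (257,169), flask (354,173), trough (471,174), bottle with base at about (148,172), can (610,188) and calculator (55,172). Next I segment these for precise values.

```bash
cat > seg.py <<'E'
from h import *
np.set_printoptions(precision=4,suppress=True)
def fitc(P):
    A=np.c_[2*P[:,:2],np.ones(len(P))];c=np.linalg.lstsq(A,(P[:,:2]**2).sum(1),rcond=None)[0];return c[:2],2*np.sqrt(c[2]+c[0]**2+c[1]**2)
def contour(mask,seed):
    n,l,st,ce=cv2.connectedComponentsWithStats(mask.astype(np.uint8),connectivity=4)
    k=l[seed[1],seed[0]]
    if k==0: return None
    c,_=cv2.findContours((l==k).astype(np.uint8),cv2.RETR_EXTERNAL,cv2.CHAIN_APPROX_NONE)
    return max(c,key=len)[:,0,:]
def rect(P):
    (c,(w,h),a)=cv2.minAreaRect((P[:,:2]*1000).astype(np.float32))
    if w>h:w,h,a=h,w,a+90
    a=(a+90)%180-90   # direction of short side in world, deg
    return np.array(c)/1000,w,h,a
E
python3 - <<'E'
from seg import *
cam,im=load('w1');g=im.astype(int)
gray=g.mean(2);sat=g.max(2)-g.min(2)
for n,s in dict(LR=(97,55),SR=(206,60)).items():
    c=contour(gray<150,s);print(n,gray[s[1],s[0]],fitc(p2w(cam,c,.005)))
for n,s in dict(sq=(329,74),long=(440,78)).items():
    c=contour(gray<150,s);print(n,rect(p2w(cam,c,.004)))
print('table',g[130,280],'trough',g[155,460],g[190,490],'timer',g[155,240],'flask',g[165,350])
b=im.copy()[120:230,80:540]
cv2.imwrite('pics/c1.png',cv2.resize(b,(798,191*1),interpolation=cv2.INTER_CUBIC))
for n,z,s in (('timer',.016,(240,160)),('trough',.026,(437,152))):
    for th in (-2,2,6):
        c=contour((g[:,:,2]-g[:,:,0])>th,s)
        if c is not None: print(n,th,rect(p2w(cam,c,z)),len(c))
E
```

```text
LR 130.0 (array([0.5828, 0.3341]), np.float64(0.07383544872178348))
SR 130.0 (array([0.5819, 0.186 ]), np.float64(0.055482370562524294))
sq (array([0.5683, 0.0222]), 87.02792358398438, 92.84703826904297, -11.581291198730469)
long (array([ 0.5676, -0.1257]), 71.11859130859375, 146.921142578125, -5.066658020019531)
table [198 189 187] trough [220 223 226] [139 140 141] timer [215 221 224] flask [203 202 206]
timer -2 (array([0.437 , 0.1178]), 62.97887420654297, 69.26188659667969, 13.287546157836914) 163
timer 2 (array([0.4371, 0.1178]), 61.75537872314453, 67.64335632324219, 13.29273796081543) 161
timer 6 (array([0.4377, 0.117 ]), 59.8675651550293, 62.429603576660156, 15.173383712768555) 194
trough -2 (array([ 0.4433, -0.1812]), 47.4901123046875, 124.32198333740234, -18.699783325195312) 209
trough 2 (array([ 0.4433, -0.1816]), 46.3816032409668, 122.02809143066406, -19.23419189453125) 208
```

View pics/c1.png

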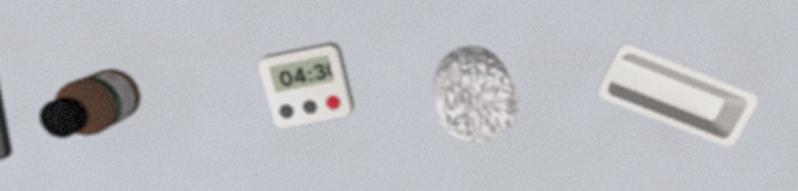

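The crop shows the bottle leaning only by perspective, and the timer, flask and trough standing clear. The fitted sizes match the stated ones. Next I fit the flask and bottle silhouettes and see the joint state.

```bash
python3 - <<'E'
from seg import *
from scipy.optimize import minimize
cam,im=load('w1');g=im.astype(int)
a=np.linspace(0,2*np.pi,60)
def sil(c,rings,S=4):
    P=np.vstack([np.c_[c[0]+r*np.cos(a),c[1]+r*np.sin(a),0*a+z] for r,z in rings])
    h=cv2.convexHull(w2p(cam,P).astype(np.float32));m=np.zeros((400,640),np.uint8)
    return cv2.fillPoly(m,[np.round(h*16).astype(np.int32)],255,cv2.LINE_AA,4)/255.
def fit(mask,rings,x0):
    m=cv2.GaussianBlur(mask.astype(float),(0,0),1)
    f=lambda c:((cv2.GaussianBlur(sil(c,rings),(0,0),1)-m)**2).sum()
    r=minimize(f,x0,method='Nelder-Mead',options=dict(initial_simplex=np.array(x0)+[[0,0],[.01,0],[0,.01]],xatol=1e-4));return r.x,r.fun,mask.sum(),sil(r.x,rings).sum()
d=g[:,:,0]-g[:,:,2]
w=np.zeros((400,640),bool)
w1=w.copy();w1[130:215,320:390]=1
m=cv2.morphologyEx(((d<4)&w1).astype(np.uint8),cv2.MORPH_CLOSE,np.ones((7,7)));m=cv2.morphologyEx(m,cv2.MORPH_OPEN,np.ones((5,5)))
print('flask',fit(m,[(.0305,0),(.0305,.084)],(.435,-.006)))
w2=w.copy();w2[140:215,95:170]=1
m=cv2.morphologyEx((((d<0)|(g.mean(2)<150))&w2).astype(np.uint8),cv2.MORPH_CLOSE,np.ones((7,7)))
print('bottle',fit(m,[(.022,0),(.022,.054),(.013,.064),(.013,.085)],(.416,.297)))
print(robot.get_state()['qpos'],robot.get_state()['t'])
E
```

```text
flask (array([ 0.446 , -0.0164]), np.float64(134.20914966154103), np.uint64(2112), np.float64(2408.9921568627456))
bottle (array([0.4209, 0.2859]), np.float64(32.94217120470944), np.uint64(1624), np.float64(1749.8078431372548))
[ 0.0316  0.0475 -0.1     1.4248  0.0218  3.1406] 1.8167
```

Sizes match. Joint 6 sits at its limit, so from here I keep tool yaw about 90°. Now I move over the flask (about 0.446, -0.016).

Call:
arm_command --pt "-0.003 0.004 0.01" --pt "-0.006 0.008 0.02" --pt "-0.009 0.012 0.03" --pt "-0.012 0.016 0.045" --pt "-0.015 0.02 0.06" --pt "-0.018 0.024 0.075" --pt "-0.021 0.028 0.09" --pt "-0.024 0.032 0.105" --pt "-0.026 0.036 0.12" --pt "-0.026 0.038 0.13" --roll '[-7, -14, -21, -28, -35, -42, -49, -56, -63, -70]'

```text
t: 2.65
position: [0.4445, -0.0145, 0.2026]
ee_rot: [-2.525, -1.837, -0.017]
force: [0.9, -0.6, 0.0]
grip_width: 0.0853
gripper_force: 0.0
```

Call:
arm_command --pt "0 0 0" --pt "0 0 0" --pt "0 0 0" --pt "0 0 0" --pt "0 0 0" --pt "0 0 0" --pt "0 0 0" --pt "0 0 0" --pt "0 0 0" --pt "0 0 0" --roll '[-6, -12, -18, -18, -18, -18, -18, -18, -18, -18]'

```text
t: 3.48
position: [0.4462, -0.0126, 0.2038]
ee_rot: [-2.211, -2.208, -0.023]
force: [0.2, 0.1, -0.2]
grip_width: 0.0855
gripper_force: 0.0
```

```bash
python3 - <<'E'
from seg import *
s,im=snap('w2');print(s['position'],s['ee_rot'],s['qpos'],np.abs(s['qvel']).max())
c=p2w(campose('side'),[(193,297)],0);print(c)
E
```

```text
[ 0.4462 -0.0126  0.2038] [-2.2112 -2.208  -0.0235] [-0.0457  0.0319 -0.4115  1.1295  0.0223  1.5266] 0.0028267976951713673
[[0.7425 0.447  0.    ]]
```

View pics/w2.png

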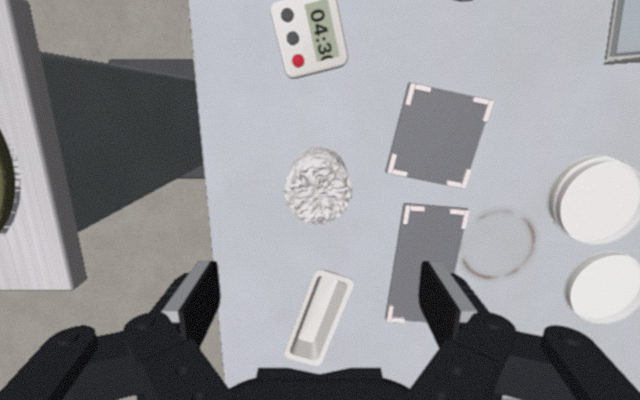

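The view shows the flask at about (319,187), and the timer, trough and square and long nests agree with before. The fingertips appear at (218,265) and (420,265). I refit the flask here and refine the nests.

```bash
cat >> seg.py <<'E'
from scipy.optimize import minimize
a_=np.linspace(0,2*np.pi,60)
FL=[(.0305,0),(.0305,.084)];BO=[(.022,0),(.022,.054),(.013,.064),(.013,.085)]
def sil(cam,c,rings):
    P=np.vstack([np.c_[c[0]+r*np.cos(a_),c[1]+r*np.sin(a_),0*a_+z] for r,z in rings])
    return cv2.convexHull(w2p(cam,P).astype(np.float32))
def fith(cam,hull,rings,x0):
    def mk(h):return cv2.GaussianBlur(cv2.fillPoly(np.zeros((400,640),np.uint8),[np.round(h*16).astype(np.int32)],255,cv2.LINE_AA,4)/255.,(0,0),1)
    m=mk(hull.astype(np.float32));f=lambda c:((mk(sil(cam,c,rings))-m)**2).sum()
    r=minimize(f,x0,method='Nelder-Mead',options=dict(initial_simplex=np.array(x0)+[[0,0],[.01,0],[0,.01]],xatol=1e-4));return r.x,r.fun,m.sum(),mk(sil(cam,r.x,rings)).sum()
def hullmask(mask,seed):
    m=cv2.morphologyEx(mask.astype(np.uint8),cv2.MORPH_CLOSE,np.ones((9,9)));m=cv2.morphologyEx(m,cv2.MORPH_OPEN,np.ones((5,5)))
    return cv2.convexHull(contour(m,seed))
def totool(s,dw):return R.from_rotvec(s['ee_rot']).as_matrix().T@np.asarray(dw,float)
E
python3 - <<'E'
from seg import *
cam,im=load('w2');g=im.astype(int);d=g[:,:,0]-g[:,:,2]
w=np.zeros((400,640),bool);w[130:240,260:380]=1
print('tab',g[160,250],g[220,380])
for th in(3,5,7):
    print(th,fith(cam,hullmask((d<th)&w,(318,187)),FL,(.446,-.016)))
gray=g.mean(2)
print('sq',rect(p2w(cam,contour(gray<150,(439,136)),.004)))
print('timer',rect(p2w(cam,contour((-d)>0,(300,20)),.016)))
w[:]=0;w[262:375,275:365]=1
print('trough',rect(p2w(cam,contour(((-d)>0)&w,(322,277)),.026)))
print(R.from_rotvec(robot.get_state()['ee_rot']).as_matrix())
E
```

```text
tab [203 196 194] [203 197 193]
3 (array([ 0.4441, -0.015 ]), np.float64(262.1503507840324), np.float64(4155.345098039216), np.float64(4670.03137254902))
5 (array([ 0.4442, -0.015 ]), np.float64(191.0124696229744), np.float64(4247.070588235295), np.float64(4669.941176470589))
7 (array([ 0.4419, -0.0198]), np.float64(519.0042973918331), np.float64(5473.925490196079), np.float64(4722.556862745098))
sq (array([0.5677, 0.0223]), 87.837646484375, 93.35765838623047, -11.548370361328125)
timer (array([0.4366, 0.1181]), 61.491065979003906, 67.56434631347656, 12.89670467376709)
trough (array([ 0.4435, -0.1812]), 46.64060974121094, 123.65840148925781, -18.82501220703125)
[[ 0.0014  1.     -0.0012]
 [ 0.9997 -0.0013  0.0224]
 [ 0.0224 -0.0012 -0.9997]]
```

Call:
arm_command --pt "-0.001 0 0.02" --pt "-0.002 -0.001 0.04" --pt "-0.003 -0.001 0.06" --pt "-0.004 -0.002 0.08" --pt "-0.005 -0.002 0.1" --pt "-0.0055 -0.002 0.12" --pt "-0.006 -0.002 0.135" --pt "-0.0065 -0.002 0.15" --pt "-0.0065 -0.002 0.159" --pt "-0.0065 -0.002 0.159" --roll '[0, 0, 0, 0, 0, 0, 0, 0, 0, 0]'

```text
t: 4.37
position: [0.4424, -0.0154, 0.043]
ee_rot: [-2.209, -2.207, -0.02]
force: [-0.5, 0.1, -0.0]
grip_width: 0.0855
gripper_force: 0.0
```

Call:
arm_command --pt "0 0 0" --pt "0 0 0" --pt "0 0 0" --pt "0 0 0" --pt "0 0 0" --pt "0 0 0" --pt "0 0 0" --pt "0 0 0" --pt "0 0 0" --pt "0 0 0" --roll '[0, 0, 0, 0, 0, 0, 0, 0, 0, 0]' --claw 1 --grip_force 40

```text
t: 5.2
position: [0.4449, -0.0156, 0.046]
ee_rot: [-2.212, -2.209, -0.026]
force: [-1.7, -0.3, 6.7]
grip_width: 0.0579
gripper_force: 42.1
```

Call:
arm_command --pt "0 0 -0.01" --pt "0 0 -0.03" --pt "0 0 -0.05" --pt "0.01 0.005 -0.07" --pt "0.03 0.01 -0.08" --pt "0.06 0.02 -0.08" --pt "0.09 0.035 -0.08" --pt "0.12 0.05 -0.08" --pt "0.15 0.06 -0.08" --pt "0.18 0.07 -0.08" --roll '[0, 0, 0, 0, 0, 0, 0, 0, 0, 0]'

```text
t: 6.03
position: [0.5151, 0.1642, 0.1299]
ee_rot: [-2.211, -2.209, -0.025]
force: [-0.1, -0.9, -1.3]
grip_width: 0.058
gripper_force: 43.6
```

Call:
arm_command --pt "0.03 0.015 0" --pt "0.06 0.03 0" --pt "0.09 0.045 0" --pt "0.12 0.055 0" --pt "0.14 0.062 0" --pt "0.16 0.066 0" --pt "0.17 0.068 0" --pt "0.17 0.068 0" --pt "0.17 0.068 0" --pt "0.17 0.068 0" --roll '[0, 0, 0, 0, 0, 0, 0, 0, 0, 0]'

```text
t: 6.87
position: [0.5821, 0.3311, 0.1326]
ee_rot: [-2.212, -2.208, -0.022]
force: [-0.2, 0.9, -1.7]
grip_width: 0.0577
gripper_force: 43.6
```

```bash
python3 - <<'E'
from seg import *
s,im=snap('w3');print(s['position'],s['ee_rot'],s['grip_width'],s['force'])
print(totool(s,np.array([.583,.334,.051])-s['position']))
E
```

```text
[0.5821 0.3311 0.1326] [-2.2118 -2.2079 -0.0222] 0.05765190378262071 [-0.23    0.897  -1.6699]
[0.0011 0.001  0.0816]
```

View pics/w3.png

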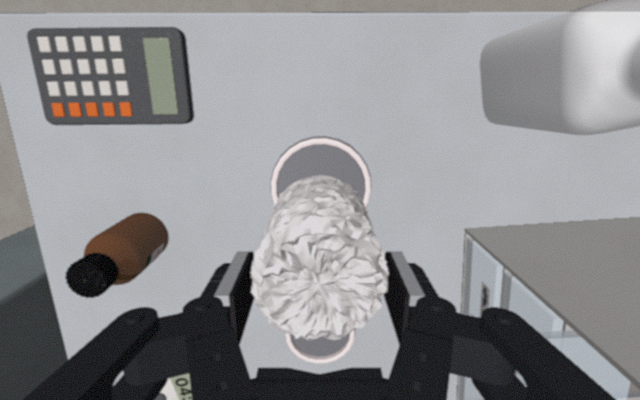

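The view shows the flask held upright between the pads at about (320,255), with the large nest's rim top at (321,140) behind it. The bottle is at about (125,250), and the calculator (110,75) is undisturbed.

```bash
python3 - <<'E'
from seg import *
cam,im=load('w3');g=im.astype(int);d=g[:,:,0]-g[:,:,2];gray=g.mean(2)
w=np.zeros((400,640),bool);w[200:305,60:180]=1
for th in (130,150):print('bottle',fith(cam,hullmask((gray<th)&w,(115,250)),BO,(.421,.286)))
# predicted ring + flask
for c,z,r in (((.583,.334),.01,.044),((.5821,.3318),.171,.0305),((.5821,.3318),.087,.0305)):
    h=w2p(cam,np.c_[c[0]+r*np.cos(a_),c[1]+r*np.sin(a_),0*a_+z]);print(h.min(0),h.max(0))
E
```

```text
bottle (array([0.4213, 0.2848]), np.float64(44.39629614740914), np.float64(5393.831372549021), np.float64(5574.572549019609))
bottle (array([0.4212, 0.2848]), np.float64(22.00472508406053), np.float64(5528.752941176472), np.float64(5578.101960784314))
[269.0994 132.2306] [372.5469 232.9534]
[243.7045 212.4272] [395.7128 348.3137]
[271.8626 169.4231] [367.6387 260.1932]
```

Call:
arm_command --pt "0 0.001 0.01" --pt "0 0.001 0.025" --pt "0 0.001 0.04" --pt "0 0.001 0.052" --pt "0 0.001 0.06" --pt "0 0.001 0.066" --pt "0 0.001 0.072" --pt "0 0.001 0.077" --pt "0 0.001 0.081" --pt "0 0.001 0.081" --roll '[0, 0, 0, 0, 0, 0, 0, 0, 0, 0]'

```text
t: 7.75
position: [0.5831, 0.3341, 0.0507]
ee_rot: [-2.211, -2.208, -0.022]
force: [-0.5, -0.4, -1.4]
grip_width: 0.058
gripper_force: 43.6
```

Call:
arm_command --pt "0 0 0.0005" --pt "0 0 0.001" --pt "0 0 0.001" --pt "0 0 0.0015" --pt "0 0 0.0015" --pt "0 0 0.0015" --pt "0 0 0.0015" --pt "0 0 0.0015" --pt "0 0 0.0015" --pt "0 0 0.0015" --roll '[0, 0, 0, 0, 0, 0, 0, 0, 0, 0]'

```text
t: 8.58
position: [0.5837, 0.3343, 0.0502]
ee_rot: [-2.211, -2.209, -0.024]
force: [0.6, -0.6, 1.3]
grip_width: 0.0575
gripper_force: 43.9
```

Call:
arm_command --pt "0 0 0" --pt "0 0 0" --pt "0 0 0" --pt "0 0 0" --pt "0 0 0" --pt "0 0 0" --pt "0 0 0" --pt "0 0 0" --pt "0 0 0" --pt "0 0 0" --roll '[0, 0, 0, 0, 0, 0, 0, 0, 0, 0]' --claw -1

```text
t: 9.42
position: [0.5834, 0.3342, 0.0499]
ee_rot: [-2.211, -2.208, -0.024]
force: [0.8, 0.9, 0.7]
grip_width: 0.0854
gripper_force: 0.0
```

Call:
arm_command --pt "0 0 -0.01" --pt "0 0 -0.025" --pt "0 0 -0.05" --pt "0 0 -0.08" --pt "0 0 -0.11" --pt "0 0 -0.13" --pt "0 0 -0.14" --pt "0 0 -0.14" --pt "0 0 -0.14" --pt "0 0 -0.14" --roll '[0, 0, 0, 0, 0, 0, 0, 0, 0, 0]'

```text
t: 10.25
position: [0.5827, 0.3306, 0.1881]
ee_rot: [-2.21, -2.208, -0.02]
force: [0.2, -0.0, -0.5]
grip_width: 0.0851
gripper_force: 0.0
```

```bash
python3 - <<'E'
from seg import *
s,im=snap('w4');print(s['position'],s['ee_rot'],s['grip_width'],s['force'])
cam,im=load('w4');g=im.astype(int);gray=g.mean(2)
w=np.zeros((400,640),bool);w[:,:300]=1
for c,r in ((( .4212,.2848),BO),((.583,.333),FL)):
  h=sil(cam,c,r)[:,0];print(h.min(0),h.max(0))
print(totool(s,np.array([.4212,.2848,.035])-s['position']))
E
```

```text
[0.5827 0.3306 0.1881] [-2.2103 -2.2079 -0.0197] 0.08506214914965995 [ 0.1843 -0.0049 -0.4839]
[111.5654 194.5174] [190.5446 260.7394]
[282.2822 140.4361] [358.5789 226.4859]
[-0.0493 -0.1609  0.1526]
```

View pics/w4.png

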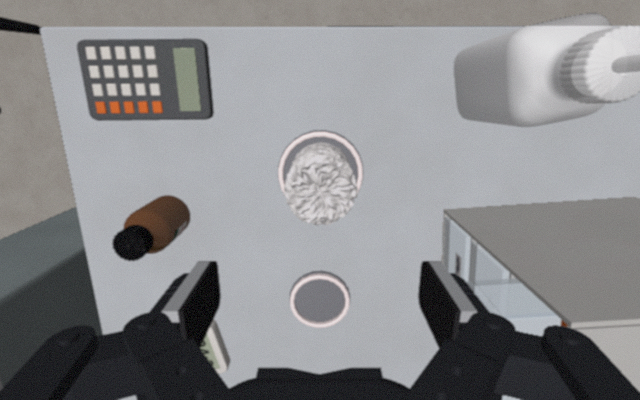

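The flask stands in its nest at (320,180), inside the ring. The bottle is at (150,230), where predicted, and the small nest is at (320,299). Now the bottle.

Call:
arm_command --pt "-0.006 -0.02 0" --pt "-0.012 -0.04 0" --pt "-0.021 -0.07 0" --pt "-0.03 -0.1 0" --pt "-0.039 -0.13 0" --pt "-0.045 -0.15 0" --pt "-0.047 -0.16 0.01" --pt "-0.048 -0.161 0.03" --pt "-0.048 -0.161 0.05" --pt "-0.049 -0.161 0.06" --roll '[0, 0, 0, 0, 0, 0, 0, 0, 0, 0]'

```text
t: 11.13
position: [0.4202, 0.2824, 0.1258]
ee_rot: [-2.21, -2.208, -0.017]
force: [-0.1, 0.2, 0.2]
grip_width: 0.0855
gripper_force: 0.0
```

Call:
arm_command --pt "0 0 0.01" --pt "0 0 0.02" --pt "0 0 0.035" --pt "0 0 0.05" --pt "0 0 0.065" --pt "0 0 0.08" --pt "0 0 0.088" --pt "0 0 0.093" --pt "0 0 0.093" --pt "0 0 0.093" --roll '[0, 0, 0, 0, 0, 0, 0, 0, 0, 0]'

```text
t: 11.97
position: [0.4226, 0.2859, 0.0362]
ee_rot: [-2.211, -2.208, -0.024]
force: [-0.5, 0.4, -0.1]
grip_width: 0.0856
gripper_force: 0.0
```

Call:
arm_command --pt "-0.001 -0.001 0.001" --pt "-0.001 -0.001 0.001" --pt "-0.001 -0.001 0.001" --pt "-0.001 -0.001 0.001" --pt "-0.001 -0.001 0.001" --pt "-0.001 -0.001 0.001" --pt "-0.001 -0.001 0.001" --pt "-0.001 -0.001 0.001" --pt "-0.001 -0.001 0.001" --pt "-0.001 -0.001 0.001" --roll '[0, 0, 0, 0, 0, 0, 0, 0, 0, 0]' --claw 1

```text
t: 12.8
position: [0.4224, 0.2856, 0.0376]
ee_rot: [-2.211, -2.209, -0.028]
force: [-4.0, -3.0, 21.5]
grip_width: 0.0256
gripper_force: 50.3
```

```bash
python3 - <<'E'
from seg import *
s,im=snap('w5');print(s['position'],s['ee_rot'],s['grip_width'],s['force'])
b=robot.get_image('side')[:,:,::-1][200:320,270:430]
cv2.imwrite('pics/c5.png',np.vstack([cv2.resize(im[150:400,180:460,::-1],(560,500)),np.zeros((1,560,3),np.uint8)]))
cv2.imwrite('pics/s5.png',cv2.resize(b,(640,480),interpolation=cv2.INTER_CUBIC))
E
```

```text
[0.4224 0.2856 0.0376] [-2.2108 -2.2086 -0.0284] 0.025616644722820634 [-3.9554 -2.9988 21.5113]
```

View pics/c5.png

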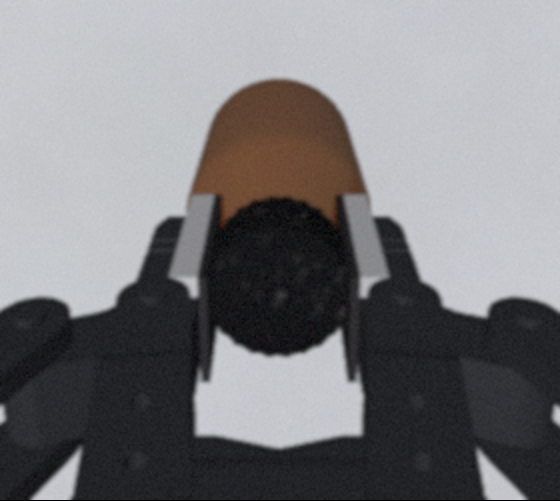

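View pics/s5.png

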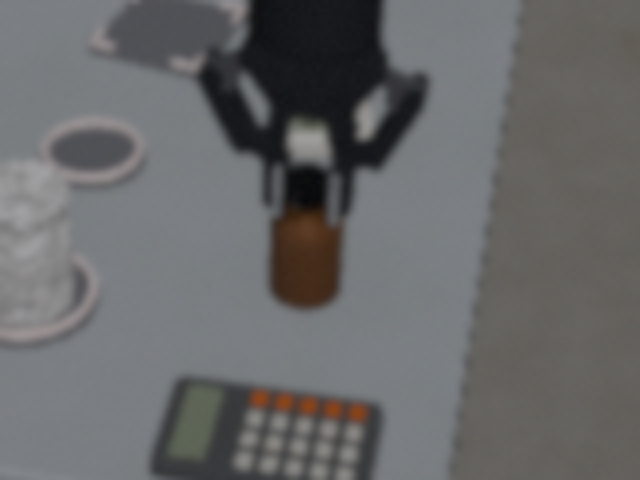

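The bottle is gripped by its cap. The crop shows the pads beside the cap at (280,280), and the side view shows the tips at the shoulder, about z 0.056. So the real fingertips end about 18 mm behind the reported TCP when shut, some 32 mm higher than stated. I open, go lower and grip the body.

Call:
arm_command --pt "0 0 0" --pt "0 0 0" --pt "0 0 0" --pt "0 0 0" --pt "0 0 0" --pt "0 0 0" --pt "0 0 0" --pt "0 0 0" --pt "0 0 0" --pt "0 0 0" --roll '[0, 0, 0, 0, 0, 0, 0, 0, 0, 0]' --claw -1

```text
t: 13.73
position: [0.4213, 0.2847, 0.0349]
ee_rot: [-2.211, -2.208, -0.023]
force: [0.3, -0.1, 0.3]
grip_width: 0.085
gripper_force: 0.0
```

Call:
arm_command --pt "0 0 0.005" --pt "0 0 0.01" --pt "0 0 0.015" --pt "0 0 0.02" --pt "0 0 0.025" --pt "0 0 0.028" --pt "0 0 0.03" --pt "0 0 0.03" --pt "0 0 0.03" --pt "0 0 0.03" --roll '[0, 0, 0, 0, 0, 0, 0, 0, 0, 0]'

```text
t: 14.57
position: [0.4215, 0.2855, 0.0051]
ee_rot: [-2.211, -2.208, -0.024]
force: [0.9, 0.2, -0.2]
grip_width: 0.0855
gripper_force: 0.0
```

```bash
python3 - <<'E'
from seg import *
s,_=snap('w6');print(s['position'],s['force'])
cam,im=load('w6');g=im.astype(int);gray=g.mean(2)
m=np.zeros((400,640),bool);m[:,200:420]=1
# outline check against upright model
brown=((g[:,:,2]-g[:,:,0])>12)
ys,xs=np.where(brown);print('brown',xs.min(),xs.max(),ys.min(),ys.max())
for c in ((.4212,.2848),(.4225,.2856)):
    h=sil(cam,c,[(.022,0),(.022,.054)])[:,0];print(c,h.min(0),h.max(0))
E
```

```text
[0.4215 0.2855 0.0051] [ 0.9486  0.1918 -0.2006]
brown 0 639 0 397
(0.4212, 0.2848) [260.1358 203.9856] [377.9436 351.4464]
(0.4225, 0.2856) [263.5237 202.4731] [381.5306 349.7307]
```

Call:
arm_command --pt "0 0 0" --pt "0 0 0" --pt "0 0 0" --pt "0 0 0" --pt "0 0 0" --pt "0 0 0" --pt "0 0 0" --pt "0 0 0" --pt "0 0 0" --pt "0 0 0" --roll '[0, 0, 0, 0, 0, 0, 0, 0, 0, 0]' --claw 1 --grip_force 30

```text
t: 15.45
position: [0.4215, 0.2855, 0.0053]
ee_rot: [-2.211, -2.208, -0.024]
force: [-0.2, -1.5, 4.5]
grip_width: 0.0436
gripper_force: 30.5
```

Call:
arm_command --pt "0 0 -0.01" --pt "0 0 -0.03" --pt "0 0 -0.05" --pt "0 0.01 -0.07" --pt "-0.01 0.025 -0.085" --pt "-0.03 0.05 -0.09" --pt "-0.05 0.08 -0.09" --pt "-0.07 0.11 -0.09" --pt "-0.085 0.135 -0.09" --pt "-0.095 0.15 -0.09" --roll '[0, 0, 0, 0, 0, 0, 0, 0, 0, 0]'

```text
t: 16.28
position: [0.5737, 0.1864, 0.093]
ee_rot: [-2.214, -2.207, -0.024]
force: [0.0, 0.7, -1.3]
grip_width: 0.0435
gripper_force: 30.9
```

Call:
arm_command --pt "-0.003 0.005 0" --pt "-0.004 0.008 0" --pt "-0.005 0.01 0" --pt "-0.005 0.01 0" --pt "-0.005 0.01 0" --pt "-0.005 0.01 0" --pt "-0.005 0.01 0" --pt "-0.005 0.01 0" --pt "-0.005 0.01 0" --pt "-0.005 0.01 0" --roll '[0, 0, 0, 0, 0, 0, 0, 0, 0, 0]'

```text
t: 17.12
position: [0.5812, 0.1834, 0.0926]
ee_rot: [-2.211, -2.209, -0.024]
force: [-0.0, -0.2, -1.5]
grip_width: 0.0429
gripper_force: 30.9
```

```bash
python3 - <<'E'
from seg import *
cam,im=load('w4');gray=im.mean(2)
print('SR',fitc(p2w(cam,contour(gray<150,(320,299)),.005)))
s,im=snap('w7');print(s['position'],s['ee_rot'],s['grip_width'],s['force'])
print(totool(s,np.array([.582,.1855,.0093])-s['position']))
E
```

```text
SR (array([0.5815, 0.1819]), np.float64(0.055483793537266644))
[0.5812 0.1834 0.0926] [-2.2105 -2.2087 -0.0237] 0.04294603362702349 [-0.0409 -0.1533 -1.4536]
[0.0002 0.0009 0.0833]
```

View pics/w7.png

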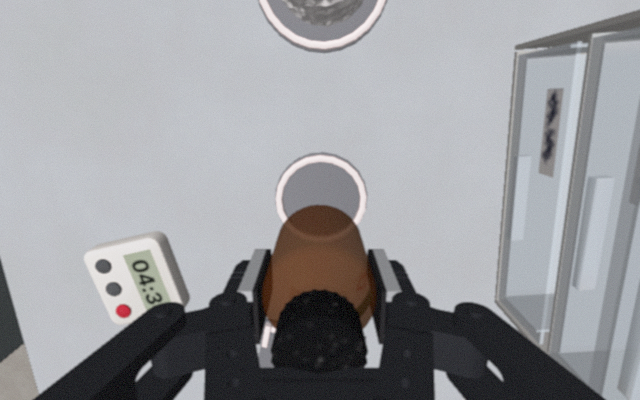

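The view shows the bottle held upright by its body at (321,280), centred in column over the small nest ring (columns 276–366). Lowering.

Call:
arm_command --pt "0 0 0.01" --pt "0 0 0.025" --pt "-0.001 0 0.04" --pt "-0.001 0 0.052" --pt "-0.001 0 0.062" --pt "-0.001 0 0.07" --pt "-0.001 0 0.076" --pt "-0.001 0 0.08" --pt "-0.001 0 0.083" --pt "-0.001 0 0.083" --roll '[0, 0, 0, 0, 0, 0, 0, 0, 0, 0]'

```text
t: 18.0
position: [0.5815, 0.1842, 0.0097]
ee_rot: [-2.211, -2.209, -0.024]
force: [-0.2, 0.6, -1.0]
grip_width: 0.0431
gripper_force: 30.9
```

Call:
arm_command --pt "0 0 0.0005" --pt "0 0 0.0005" --pt "0 0 0.001" --pt "0 0 0.001" --pt "0 0 0.001" --pt "0 0 0.001" --pt "0 0 0.001" --pt "0 0 0.001" --pt "0 0 0.001" --pt "0 0 0.001" --roll '[0, 0, 0, 0, 0, 0, 0, 0, 0, 0]'

```text
t: 18.83
position: [0.5816, 0.1843, 0.0093]
ee_rot: [-2.211, -2.209, -0.025]
force: [-1.9, -0.7, 5.9]
grip_width: 0.0431
gripper_force: 31.4
```

Call:
arm_command --pt "0 0 0" --pt "0 0 0" --pt "0 0 0" --pt "0 0 0" --pt "0 0 0" --pt "0 0 0" --pt "0 0 0" --pt "0 0 0" --pt "0 0 0" --pt "0 0 0" --roll '[0, 0, 0, 0, 0, 0, 0, 0, 0, 0]' --claw -1

```text
t: 19.67
position: [0.5812, 0.1842, 0.0085]
ee_rot: [-2.211, -2.208, -0.024]
force: [0.7, 1.0, 0.1]
grip_width: 0.0855
gripper_force: 0.0
```

Call:
arm_command --pt "0 0 -0.01" --pt "0 0 -0.025" --pt "0 0 -0.05" --pt "0 0 -0.08" --pt "0 0 -0.11" --pt "0 0 -0.14" --pt "0 0 -0.165" --pt "0 0 -0.18" --pt "0 0 -0.18" --pt "0 0 -0.18" --roll '[0, 0, 0, 0, 0, 0, 0, 0, 0, 0]'

```text
t: 20.5
position: [0.5821, 0.1803, 0.1899]
ee_rot: [-2.212, -2.209, -0.027]
force: [-0.1, -0.4, -1.2]
grip_width: 0.0857
gripper_force: 0.0
```

```bash
python3 - <<'E'
from seg import *
s,im=snap('w8');print(s['position'],s['ee_rot'],s['qpos'])
M=R.from_rotvec(s['ee_rot']).as_matrix();print(M)
print(totool(s,np.array([.4434,-.1812,.16])-s['position']))
E
```

```text
[0.5821 0.1803 0.1899] [-2.2117 -2.2092 -0.0272] [ 0.2879  0.3341 -0.0754  1.1534  0.0218  1.8599]
[[ 0.0011  1.      0.0014]
 [ 0.9997 -0.0011  0.0232]
 [ 0.0232  0.0014 -0.9997]]
[-0.3622 -0.1384  0.0213]
```

View pics/w8.png

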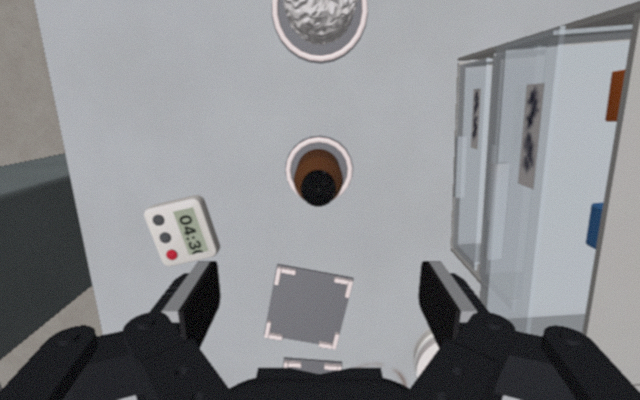

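Bottle is in its nest at (320,175), inside the ring. Next is the trough at (0.443, -0.181), with tool yaw about 71°.

Call:
arm_command --pt "-0.03 -0.011 0" --pt "-0.065 -0.025 0" --pt "-0.1 -0.038 0" --pt "-0.135 -0.052 0" --pt "-0.17 -0.065 0" --pt "-0.205 -0.078 0" --pt "-0.24 -0.092 0" --pt "-0.275 -0.105 0" --pt "-0.31 -0.118 0" --pt "-0.34 -0.13 0" --roll '[2, 4, 6, 8, 10, 12, 14, 16, 18, 19]'

```text
t: 21.38
position: [0.4488, -0.1611, 0.1794]
ee_rot: [-2.543, -1.808, -0.016]
force: [0.8, -0.1, 0.6]
grip_width: 0.0852
gripper_force: 0.0
```

```bash
python3 - <<'E'
from seg import *
s,im=snap('w9');print(s['position'],s['ee_rot'])
M=R.from_rotvec(s['ee_rot']).as_matrix();print('yaw',np.degrees(np.arctan2(M[1,0],M[0,0])))
print(totool(s,np.array([.4434,-.1812,.06])-s['position']))
cam,im=load('w9');g=im.astype(int);d=g[:,:,2]-g[:,:,0];p=w2p(cam,[.4434,-.1812,.02])[0];print(p)
w=np.zeros((400,640),bool);x,y=p.astype(int);w[max(y-110,0):min(y+110,255),x-100:x+100]=1
m=((d>0)|(g.mean(2)>208)).astype(np.uint8)*w
n,l,st,ce=cv2.connectedComponentsWithStats(m.astype(np.uint8));k=1+st[1:,4].argmax();ys,xs=np.where(l==k);print(st[k])
print(rect(p2w(cam,np.c_[xs,ys],.026)))
E
```

```text
[ 0.4488 -0.1611  0.1794] [-2.5435 -1.808  -0.0161]
yaw 70.80506049545788
[-0.0231  0.0029  0.119 ]
[322.5862 198.9912]
[ 297  138   51  117 5516]
(array([ 0.4437, -0.1794]), 46.913631439208984, 114.94915771484375, -18.57787322998047)
```

Call:
arm_command --pt "-0.01 0.001 0.01" --pt "-0.018 0.003 0.03" --pt "-0.0225 0.003 0.055" --pt "-0.0225 0.003 0.08" --pt "-0.0225 0.003 0.1" --pt "-0.0225 0.003 0.115" --pt "-0.0225 0.003 0.125" --pt "-0.0225 0.003 0.13" --pt "-0.0225 0.003 0.13" --pt "-0.0225 0.003 0.13" --roll '[0, 0, 0, 0, 0, 0, 0, 0, 0, 0]'

```text
t: 22.27
position: [0.4465, -0.1787, 0.0505]
ee_rot: [-2.542, -1.813, -0.019]
force: [0.4, -0.7, 0.0]
grip_width: 0.0856
gripper_force: 0.0
```

```bash
python3 - <<'E'
from seg import *
s=robot.get_state()
print(s['position'],totool(s,np.array([.4434,-.1812,-.016])-s['position']))
E
```

```text
[ 0.4465 -0.1787  0.0505] [-0.0048 -0.0016  0.0665]
```

Call:
arm_command --pt "-0.002 -0.001 0.01" --pt "-0.004 -0.002 0.02" --pt "-0.005 -0.002 0.03" --pt "-0.005 -0.002 0.04" --pt "-0.005 -0.002 0.05" --pt "-0.005 -0.002 0.057" --pt "-0.005 -0.002 0.062" --pt "-0.005 -0.002 0.066" --pt "-0.005 -0.002 0.066" --pt "-0.005 -0.002 0.066" --roll '[0, 0, 0, 0, 0, 0, 0, 0, 0, 0]'

```text
t: 23.1
position: [0.4428, -0.1816, -0.0156]
ee_rot: [-2.543, -1.812, -0.019]
force: [-0.8, 0.7, 1.1]
grip_width: 0.0854
gripper_force: 0.0
```

Call:
arm_command --pt "0 0 0" --pt "0 0 0" --pt "0 0 0" --pt "0 0 0" --pt "0 0 0" --pt "0 0 0" --pt "0 0 0" --pt "0 0 0" --pt "0 0 0" --pt "0 0 0" --roll '[0, 0, 0, 0, 0, 0, 0, 0, 0, 0]' --claw 1 --grip_force 20

```text
t: 23.93
position: [0.4431, -0.1817, -0.0151]
ee_rot: [-2.544, -1.812, -0.02]
force: [-0.3, 1.3, 6.0]
grip_width: 0.0449
gripper_force: 20.2
```

Call:
arm_command --pt "0 0 -0.01" --pt "0 0 -0.03" --pt "0 0 -0.05" --pt "0.005 0.005 -0.07" --pt "0.02 0.02 -0.08" --pt "0.04 0.04 -0.08" --pt "0.06 0.06 -0.08" --pt "0.08 0.08 -0.08" --pt "0.09 0.095 -0.08" --pt "0.094 0.099 -0.08" --roll '[0, 0, 0, -2, -4, -6, -8, -10, -12, -14]'

```text
t: 24.77
position: [0.5703, -0.1259, 0.0663]
ee_rot: [-2.302, -2.115, -0.025]
force: [-0.8, -0.1, -0.4]
grip_width: 0.0455
gripper_force: 20.6
```

Call:
arm_command --pt "0 0 0" --pt "0 0 0" --pt "0 0 0" --pt "0 0 0" --pt "0 0 0" --pt "0 0 0" --pt "0 0 0" --pt "0 0 0" --pt "0 0 0" --pt "0 0 0" --roll '[0, 0, 0, 0, 0, 0, 0, 0, 0, 0]'

```text
t: 25.6
position: [0.5671, -0.1269, 0.0656]
ee_rot: [-2.305, -2.109, -0.022]
force: [0.2, -0.1, -0.0]
grip_width: 0.0451
gripper_force: 20.6
```

```bash
python3 - <<'E'
from seg import *
s,im=snap('w10');print(s['position'],s['ee_rot'],s['grip_width'])
M=R.from_rotvec(s['ee_rot']).as_matrix();print('yaw',np.degrees(np.arctan2(M[1,0],M[0,0])))
print(totool(s,np.array([.5674,-.1255,-.011])-s['position']))
E
```

```text
[ 0.5671 -0.1269  0.0656] [-2.3047 -2.1093 -0.0224] 0.04513420648328815
yaw 84.92973302412248
[-0.0003  0.0004  0.0766]
```

View pics/w10.png

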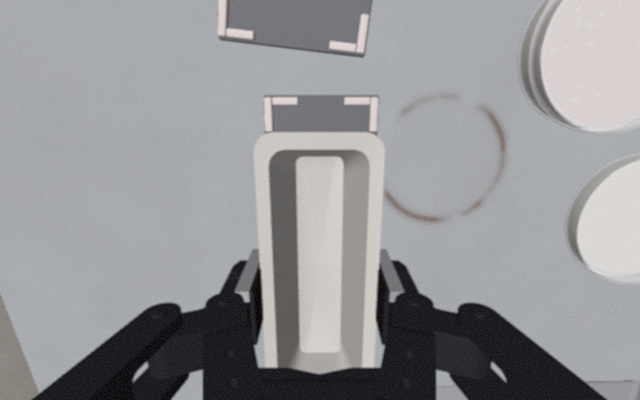

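The trough is held level and aligned over the long nest: trough columns 255–385 about 319, nest columns 264–379 about 321, top edge at row 95.

```bash
python3 - <<'E'
from seg import *
cam,im=load('w10')
print(p2w(cam,[(264,96),(379,96)],.008),'\ntrough far rim',p2w(cam,[(256,133),(384,133),(320,133)],.0656+.015+.026))
c,s=np.cos(np.radians(-5.1)),np.sin(np.radians(-5.1))
for x in(-.036,.036):print(.5674+c*x-s*.074,-.1255+s*x+c*.074)
E
```

```text
[[ 0.5396 -0.0499  0.008 ]
 [ 0.6096 -0.056   0.008 ]] 
trough far rim [[ 0.5506 -0.0644  0.1066]
 [ 0.5947 -0.0683  0.1066]
 [ 0.5726 -0.0663  0.1066]]
0.538120699613329 -0.048592766472411175
0.6098356563229044 -0.05499315584679497
```

Call:
arm_command --pt "0 0 0.01" --pt "0 0 0.022" --pt "0 0 0.034" --pt "0 0 0.045" --pt "0 0 0.055" --pt "0 0 0.063" --pt "0 0 0.069" --pt "0 0 0.073" --pt "0 0 0.076" --pt "0 0 0.076" --roll '[0, 0, 0, 0, 0, 0, 0, 0, 0, 0]'

```text
t: 26.48
position: [0.5671, -0.1252, -0.0106]
ee_rot: [-2.305, -2.109, -0.022]
force: [0.3, -0.6, 1.0]
grip_width: 0.0451
gripper_force: 20.6
```

Call:
arm_command --pt "0 0 0.0005" --pt "0 0 0.0005" --pt "0 0 0.0005" --pt "0 0 0.0005" --pt "0 0 0.0005" --pt "0 0 0.0005" --pt "0 0 0.0005" --pt "0 0 0.0005" --pt "0 0 0.0005" --pt "0 0 0.0005" --roll '[0, 0, 0, 0, 0, 0, 0, 0, 0, 0]'

```text
t: 27.32
position: [0.567, -0.1252, -0.0109]
ee_rot: [-2.305, -2.109, -0.022]
force: [0.4, 0.4, 0.9]
grip_width: 0.0454
gripper_force: 20.6
```

Call:
arm_command --pt "0 0 0.0005" --pt "0 0 0.0005" --pt "0 0 0.0005" --pt "0 0 0.0005" --pt "0 0 0.0005" --pt "0 0 0.0005" --pt "0 0 0.0005" --pt "0 0 0.0005" --pt "0 0 0.0005" --pt "0 0 0.0005" --roll '[0, 0, 0, 0, 0, 0, 0, 0, 0, 0]' --claw -1

```text
t: 28.15
position: [0.567, -0.1252, -0.0114]
ee_rot: [-2.305, -2.109, -0.022]
force: [-0.0, -0.4, 0.0]
grip_width: 0.0851
gripper_force: 0.0
```

Call:
arm_command --pt "0 0 -0.01" --pt "0 0 -0.025" --pt "0 0 -0.05" --pt "0 0 -0.08" --pt "0 0 -0.11" --pt "0 0 -0.14" --pt "0 0 -0.165" --pt "0 0 -0.18" --pt "0 0 -0.18" --pt "0 0 -0.18" --roll '[0, 0, 0, 0, 0, 0, 0, 0, 0, 0]'

```text
t: 28.98
position: [0.568, -0.1294, 0.17]
ee_rot: [-2.306, -2.111, -0.025]
force: [-0.8, 0.7, -0.3]
grip_width: 0.0852
gripper_force: 0.0
```

```bash
python3 - <<'E'
from seg import *
s,im=snap('w11');print(s['position'],s['ee_rot'])
cam,im=load('w11');g=im.astype(int);d=g[:,:,2]-g[:,:,0]
x,y=w2p(cam,[.5674,-.1255,.02])[0].astype(int);print(x,y)
for th in(0,3):
    w=np.zeros((400,640),np.uint8);w[y-80:255,x-26:x+26]=1
    n,l,st,ce=cv2.connectedComponentsWithStats(((d>th)|(g.mean(2)>200)).astype(np.uint8)*w);k=1+st[1:,4].argmax();ys,xs=np.where(l==k)
    print(st[k],rect(p2w(cam,np.c_[xs,ys],.030)))
M=R.from_rotvec(s['ee_rot']).as_matrix();print('yaw',np.degrees(np.arctan2(M[1,0],M[0,0])))
print(totool(s,np.array([.4368,.118,.12])-s['position']))
E
```

```text
[ 0.568  -0.1294  0.17  ] [-2.3062 -2.1108 -0.0247]
318 176
[ 292  107   52  139 6949] (array([ 0.5663, -0.1262]), 48.487667083740234, 126.71310424804688, -5.012359619140625)
[ 292  108   52  138 6134] (array([ 0.5663, -0.1266]), 48.46467590332031, 125.8968734741211, -5.012367248535156)
yaw 84.93426989138258
[ 0.2337 -0.1525  0.0552]
```

View pics/w11.png

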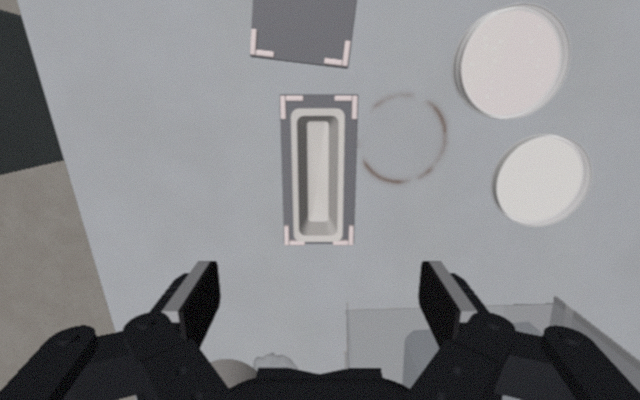

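The trough sits in the long nest, centred and aligned (fit 0.566, -0.126, -5.0°). Now the timer.

Call:
arm_command --pt "0.02 -0.013 0" --pt "0.045 -0.03 0" --pt "0.075 -0.049 0" --pt "0.105 -0.069 0" --pt "0.135 -0.088 0.01" --pt "0.165 -0.108 0.02" --pt "0.195 -0.127 0.03" --pt "0.215 -0.14 0.04" --pt "0.228 -0.149 0.05" --pt "0.234 -0.1525 0.055" --roll '[-2, -4, -6, -8, -10, -12, -14, -16, -18, -18]'

```text
t: 29.87
position: [0.4326, 0.1197, 0.1168]
ee_rot: [-1.942, -2.447, -0.021]
force: [0.6, -0.9, 0.1]
grip_width: 0.0855
gripper_force: 0.0
```

Call:
arm_command --pt "0 0 0" --pt "0 0 0" --pt "0 0 0" --pt "0 0 0" --pt "0 0 0" --pt "0 0 0" --pt "0 0 0" --pt "0 0 0" --pt "0 0 0" --pt "0 0 0" --roll '[0, 0, 0, 0, 0, 0, 0, 0, 0, 0]'

```text
t: 30.7
position: [0.436, 0.1184, 0.1193]
ee_rot: [-1.948, -2.446, -0.026]
force: [0.6, -0.3, 0.5]
grip_width: 0.0854
gripper_force: 0.0
```

```bash
python3 - <<'E'
from seg import *
s,im=snap('w12');print(s['position'],s['ee_rot'])
cam,im=load('w12');g=im.astype(int);d=g[:,:,2]-g[:,:,0]
p=w2p(cam,[.4368,.118,.016])[0];print(p);x,y=p.astype(int)
w=np.zeros((400,640),np.uint8);w[y-80:y+80,x-85:x+85]=1
w[255:]=0
for th in(-2,2):
    n,l,st,ce=cv2.connectedComponentsWithStats((d>th).astype(np.uint8)*w);k=1+st[1:,4].argmax();ys,xs=np.where(l==k)
    print(st[k],rect(p2w(cam,np.c_[xs,ys],.016)))
M=R.from_rotvec(s['ee_rot']).as_matrix();print('yaw',np.degrees(np.arctan2(M[1,0],M[0,0])))
print(totool(s,np.array([.4368,.118,-.021])-s['position']))
E
```

```text
[0.436  0.1184 0.1193] [-1.948  -2.4457 -0.0265]
[320.1699 194.8451]
[ 281  149   79   84 6046] (array([0.4363, 0.1203]), 61.71390914916992, 68.42953491210938, 12.917094230651855)
[ 281  150   78   83 5581] (array([0.4362, 0.1199]), 60.87797927856445, 67.65734100341797, 12.916544914245605)
yaw 102.92995110649714
[-0.0037  0.0001  0.1402]
```

Call:
arm_command --pt "0 0 0.015" --pt "-0.001 0 0.035" --pt "-0.001 0 0.055" --pt "-0.002 0 0.075" --pt "-0.002 0 0.095" --pt "-0.002 0 0.11" --pt "-0.002 0 0.122" --pt "-0.002 0 0.131" --pt "-0.002 0 0.137" --pt "-0.002 0 0.14" --roll '[0, 0, 0, 0, 0, 0, 0, 0, 0, 0]'

```text
t: 31.58
position: [0.4359, 0.1197, -0.0214]
ee_rot: [-1.947, -2.446, -0.025]
force: [0.4, -0.4, -0.4]
grip_width: 0.0852
gripper_force: 0.0
```

Call:
arm_command --pt "0 0 0" --pt "0 0 0" --pt "0 0 0" --pt "0 0 0" --pt "0 0 0" --pt "0 0 0" --pt "0 0 0" --pt "0 0 0" --pt "0 0 0" --pt "0 0 0" --roll '[0, 0, 0, 0, 0, 0, 0, 0, 0, 0]' --claw 1 --grip_force 30

```text
t: 32.42
position: [0.4368, 0.1199, -0.0201]
ee_rot: [-1.948, -2.446, -0.028]
force: [-0.8, -0.9, 7.4]
grip_width: 0.0613
gripper_force: 33.5
```

Call:
arm_command --pt "0 0 -0.01" --pt "0 0 -0.03" --pt "0 0 -0.05" --pt "-0.005 0.004 -0.07" --pt "-0.02 0.017 -0.09" --pt "-0.045 0.038 -0.09" --pt "-0.07 0.06 -0.09" --pt "-0.095 0.08 -0.09" --pt "-0.115 0.098 -0.09" --pt "-0.1235 0.106 -0.09" --roll '[0, 0, 0, 4, 8, 12, 16, 20, 24, 24.6]'

```text
t: 33.25
position: [0.5703, 0.019, 0.0677]
ee_rot: [-2.428, -1.969, -0.023]
force: [0.8, -0.2, -0.1]
grip_width: 0.0616
gripper_force: 33.0
```

Call:
arm_command --pt "0 0 0" --pt "0 0 0" --pt "0 0 0" --pt "0 0 0" --pt "0 0 0" --pt "0 0 0" --pt "0 0 0" --pt "0 0 0" --pt "0 0 0" --pt "0 0 0" --roll '[0, 0, 0, 0, 0, 0, 0, 0, 0, 0]'

```text
t: 34.08
position: [0.5672, 0.0211, 0.0669]
ee_rot: [-2.421, -1.973, -0.021]
force: [-1.1, 0.3, -0.9]
grip_width: 0.0611
gripper_force: 33.0
```

```bash
python3 - <<'E'
from seg import *
s,im=snap('w13');print(s['position'],s['ee_rot'],s['grip_width'],s['force'])
cam,im=load('w13');g=im.astype(int);d=g[:,:,2]-g[:,:,0]
M=R.from_rotvec(s['ee_rot']).as_matrix();print('yaw',np.degrees(np.arctan2(M[1,0],M[0,0])))
z=s['position'][2]+.0201+.016
x,y=w2p(cam,[*s['position'][:2],z])[0].astype(int);print(x,y)
# held timer: white body
w=np.zeros((400,640),np.uint8);w[y-75:y+75,x-60:x+60]=1
n,l,st,ce=cv2.connectedComponentsWithStats(((d>2)&(g.mean(2)>190)).astype(np.uint8)*w);k=1+st[1:,4].argmax();ys,xs=np.where(l==k)
print(st[k],rect(p2w(cam,np.c_[xs,ys],z)))
print(totool(s,np.array([.568,.0223,-.0161])-s['position']))
E
```

```text
[0.5672 0.0211 0.0669] [-2.4214 -1.9729 -0.0209] 0.06107914232776478 [-1.127   0.2934 -0.908 ]
yaw 78.34177082217172
318 282
[ 258  208  120  143 8061] (array([0.5655, 0.0212]), 46.29951477050781, 67.19187927246094, -14.454498291015625)
[-0.0005  0.001   0.083 ]
```

View pics/w13.png

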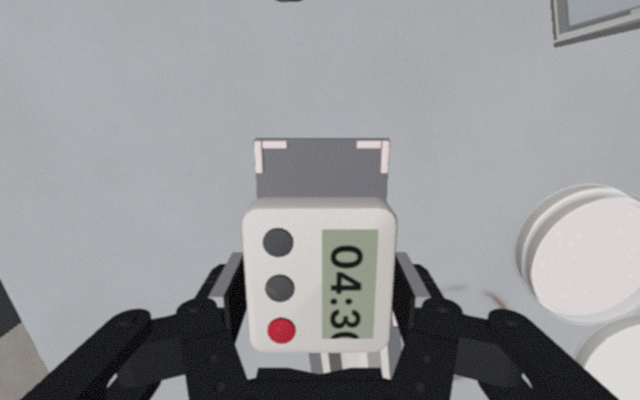

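The timer is held level and square to the nest (nest columns 254–390, timer columns 243–397). Lowering.

Call:
arm_command --pt "0 0.001 0.01" --pt "0 0.001 0.025" --pt "0 0.001 0.04" --pt "0 0.001 0.052" --pt "0 0.001 0.062" --pt "0 0.001 0.07" --pt "0 0.001 0.076" --pt "0 0.001 0.08" --pt "0 0.001 0.0825" --pt "0 0.001 0.0825" --roll '[0, 0, 0, 0, 0, 0, 0, 0, 0, 0]'

```text
t: 34.97
position: [0.5683, 0.0228, -0.0154]
ee_rot: [-2.422, -1.973, -0.021]
force: [0.7, -0.5, -0.1]
grip_width: 0.0611
gripper_force: 33.0
```

Call:
arm_command --pt "0 0 0.0005" --pt "0 0 0.0005" --pt "0 0 0.001" --pt "0 0 0.001" --pt "0 0 0.001" --pt "0 0 0.001" --pt "0 0 0.001" --pt "0 0 0.001" --pt "0 0 0.001" --pt "0 0 0.001" --roll '[0, 0, 0, 0, 0, 0, 0, 0, 0, 0]'

```text
t: 35.8
position: [0.5687, 0.0227, -0.0158]
ee_rot: [-2.422, -1.973, -0.022]
force: [-2.4, -0.1, 5.8]
grip_width: 0.0611
gripper_force: 33.7
```

Call:
arm_command --pt "0 0 0" --pt "0 0 0" --pt "0 0 0" --pt "0 0 0" --pt "0 0 0" --pt "0 0 0" --pt "0 0 0" --pt "0 0 0" --pt "0 0 0" --pt "0 0 0" --roll '[0, 0, 0, 0, 0, 0, 0, 0, 0, 0]' --claw -1

```text
t: 36.63
position: [0.5682, 0.0228, -0.0166]
ee_rot: [-2.422, -1.973, -0.021]
force: [0.4, 0.7, 0.0]
grip_width: 0.0856
gripper_force: 0.0
```

Call:
arm_command --pt "0 0 -0.01" --pt "0 0 -0.025" --pt "0 0 -0.05" --pt "0 0 -0.08" --pt "0 0 -0.11" --pt "0 0 -0.14" --pt "0 0 -0.17" --pt "0 0 -0.2" --pt "0 0 -0.22" --pt "0 0 -0.22" --roll '[0, 0, 0, 0, 0, 0, 0, 0, 0, 0]'

```text
t: 37.47
position: [0.5713, 0.0178, 0.2094]
ee_rot: [-2.426, -1.976, -0.031]
force: [0.9, 0.2, 0.3]
grip_width: 0.0854
gripper_force: 0.0
```

Call:
arm_command --pt "0 0 0" --pt "0 0 0" --pt "0 0 0" --pt "0 0 0" --pt "0 0 0" --pt "0 0 0" --pt "0 0 0" --pt "0 0 0" --pt "0 0 0" --pt "0 0 0" --roll '[0, 0, 0, 0, 0, 0, 0, 0, 0, 0]'

```text
t: 38.3
position: [0.5684, 0.0178, 0.2033]
ee_rot: [-2.422, -1.973, -0.021]
force: [-0.2, -0.1, -0.3]
grip_width: 0.085
gripper_force: 0.0
```

```bash
python3 - <<'E'
from seg import *
s,im=snap('w14');print(s['position'],s['grip_width'],s['force'])
cam,im=load('w14');g=im.astype(int);d=g[:,:,2]-g[:,:,0];gray=g.mean(2)
x,y=w2p(cam,[.568,.0223,.02])[0].astype(int);print(x,y)
# timer: bright region inside dark plate
hw=int(343*.036/(cam[2][2]-.02));w=np.zeros((400,640),np.uint8);w[y-hw:y+hw,x-hw:x+hw]=1
n,l,st,ce=cv2.connectedComponentsWithStats(((gray>175)).astype(np.uint8)*w);k=1+st[1:,4].argmax();ys,xs=np.where(l==k)
print('timer',st[k],rect(p2w(cam,np.c_[xs,ys],.020)),'nest .568 .0223 -11.6')
p=w2p(cam,[.582,.184,.085])[0].astype(int);print('bottle cap px',p,g[p[1],p[0]])
q=w2p(cam,[.583,.333,.08])[0];print('flask px',q)
E
```

```text
[0.5684 0.0178 0.2033] 0.08498544352830124 [-0.1883 -0.0938 -0.2881]
319 169
timer [ 290  137   59   63 1975] (array([0.5677, 0.0228]), 58.53755187988281, 64.13407135009766, -11.577491760253906) nest .568 .0223 -11.6
bottle cap px [291 -37] [168 164 163]
flask px [ 239.1167 -312.5976]
```

```bash
python3 -c "
from workcell import robot
print(robot.job_done())"
```

```text
the job is handed in; nothing more can be done
None
```

I put the flask, bottle, trough and timer in their nests in that order, let go of each and handed the job in at about 38 s; the first bottle grip caught its cap, so I released it and re-gripped the body before lifting.

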